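Open the safety cap of the descaler bottle

ROBOT

A 7-joint arm with a two-finger parallel gripper is mounted at the origin on a cart in front of the work surface, level with it; the furniture and walls round the work are solid. World frame = base frame: x ahead of the robot, y to its left, z up, the work surface at z = 0. Lengths are in m, angles in rad, forces in N, time in s.
With the tool pointing down it reaches from about 0.4 to 0.85 m from the base axis. Payload 10.4 kg.
Tool frame: the origin (TCP) lies midway between the tips of the shut fingers; the grasp point (between the pads) lies 19 mm behind it; z points along the fingers, x is the direction in which the jaws open and shut, and the axes are right-handed (so a half turn about z gives the same grasp; the last joint's range is limited). The gripper opens to 85 mm and grips with 20 to 120 N. Pads are 22 mm wide; open, the fingers measure 114 mm over their backs; the gripper's body (76 mm by 85 mm) begins 54 mm behind the grasp point. The pads swing forward as they close: fully open they stand 13 mm farther back than shut.
Start: joints at [1.277, 0.332, -0.065, 1.46, 0.022, 1.35, -0.088], TCP at [0.167, -0.602, 0.231] pointing down, gripper open.
Joint ranges: [-2.6, 2.6], [-0.5, 2.12], [-1.47, 1.34], [0.16, 2.42], [-1.27, 4.41], [0.06, 2.06], [-2.6, 2.6]. Speed limits (rad/s): [2.22, 2.22, 2.79, 2.79, 3.14, 3.14, 3.14].

INTERFACE

Orientations are given as a unit quaternion [x, y, z, w].
In Python, from workcell import manip, cams gives the robot as it stands.
- The arm moves only by the tool move_arm, never from a script. Its argument "moves" is a list of rows, each a list of 7 numbers: the turn, a rotation vector about the tool's x, y, z in degrees, then the shift along the tool's x, y, z in m, then the finger opening in m, from 0 to 0.0854. A call has 1 to 10 rows; each row is the pose to reach, as a shift and turn from the pose commanded when the call began, along the tool's axes at that moment; what a row does not reach only later rows make up. A row lasts 1/10 s, in which the tool goes at most 50 mm and 8.59 degrees, less where a joint would pass 70% of its speed; a pose out of reach is approached as far as the arm can. A call with a gripper value outside its range is refused whole. The fingers move at their own pace and stop on an object; "grip_force" is the grip in N (left out, the last holds). Time passes only in rows, so rows that repeat a pose let the fingers close. It gives the time, the measured TCP pose, the force and the opening at its end, in the units of the state.
- manip.get_obs(): the state, without advancing time (a new reading comes with each control period).
- cams.camera(name): name is "scene" or "side" or "wrist"; returns the picture (400x640x3 uint8, red, green, blue); there is no depth.
- cams.camera_params(name): a dict with "fx", "fy", "cx", "cy" (pixels), "dist_coeffs" ([k1, k2, p1, p2, k3] as OpenCV has them; the pictures are not rectified), "xyz" and "rotation" of the camera in the world. Camera axes: x right, y up, looking along -z (the intrinsics and any distortion apply to the point x, -y, -z); pixel columns grow to the right and rows downward; lengths in m; the calibration is good to about 2 mm. A picture is of the moment at which its call begins: read the wrist's pose just before it. camera_params takes no time and is no camera call; for the wrist camera it gives the pose at the moment of the call.
- manip.hand_in(): hands the job in, once; it reports no verdict.
The state is a dict: "clock": time; "joint_pos": joint angles; "joint_velocities": joint speeds; "tau": joint torques, N m; "position": TCP position; "ee_rot": TCP orientation; "ft_force": force on the tool from outside, world axes, zero at the start; "torque": the same for the moment, N m; "grip_width": opening from 0.0 (shut) to 1.0 (fully open).
Only numpy, scipy, OpenCV 4.12 (cv2) and the standard library are available. Lean on these libraries where they do the work, as an engineer would, in place of code of your own. Each camera call takes 0.05 s, during which the arm holds its last target. There are 200 camera calls.

TASK

The kettle is due for descaling: open the white descaler bottle on the worktop. Press its orange safety cap down against the spring, keep it pressed while you turn it anticlockwise until it comes free, then lift the cap straight up, about 8 cm, and finish with the gripper still holding it level there above the open neck. The bottle stays standing on the worktop where it is, and the glass, the timer and the tin are left alone.

Things in the scene. Friction and masses are not known exactly. Their poses are not given: they have to be found in the camera images.
- bottle: White flat-sided plastic descaler bottle, teal label with a kettle picture on both wide faces, loose on the worktop, held by friction alone, about 0.8 kg. Body 66 mm (its x) by 100 mm (its y), shoulders slope up to 108 mm, then a round collar (45 mm wide, top at 111.5 mm) and the neck in the middle. Origin: centre of its underside; z up.
- neck (a point): Centre of the bottle's open neck rim, 138.5 mm above the bottle's underside, hidden under the cap at the start. The neck is 29 mm across, with two opposite locking lugs that stick out to 38 mm.
- cap: Orange ribbed round cap, a separate part sitting on the neck: 46 mm across, 32 mm high, upright sides, 45 g. Origin: on its axis, at its lower edge; z up. Closed, the origin is 116.5 mm above the bottle's underside (8.5 mm above the shoulders), and the cap's x axis lies along the bottle's x axis.
- cap_top (a point): Centre of the cap's flat top, 32 mm above its lower edge; two raised arrows there show the turning direction. Kept pressed, the cap turns anticlockwise seen from above; between about 50 and 130 degrees from closed (stop) it is free and lifts straight off. It cannot turn clockwise. Turned unpressed, or lifted too soon, the whole bottle comes along.
- cap_spring (a joint): How far the cap is pushed down against its inner spring (m): 0 closed, about 0.005 when its lower edge meets the collar, -0.0015 off the bottle. The spring pushes with 5 N closed and 2 N more per mm. At least 2.5 mm (10 N) is needed to clear the catch; 5 mm takes 15 N. Pressing also keeps the bottle from turning along.
- tumbler: Clear drinking glass, 80 mm across, 91 mm high; origin at the centre of its underside. Bystander.
- egg_timer: Red and white egg timer, 61 mm across, 63 mm high; origin at the centre of its underside. Bystander.
- tin_18: Low round food tin, 86 mm across, 40 mm high; origin at the centre of its underside. Bystander.
Not all that is in view belongs to the job. Leave any blue or purple look-alike of the cap alone.

How it is judged:
On the way:
1. the cap, held down at least 2 mm, has been turned 20 degrees or more: it is passing under the catch (z of cap in the frame of bottle below 0.1145 m and angle between the x axis of cap and the x axis of bottle, either way round above 0.35 rad), for 0.02 s.
At the end, for the whole second after the job is handed in: The cap is held still in the gripper's fingers, touching nothing of the bottle, level within 20 degrees, its lower edge more than 43 mm above where it sat when closed (and less than 180 mm), its axis within 40 mm of the bottle's; the bottle stands upright on the worktop within 60 mm of where it was (z of cap in the frame of bottle between 0.16 and 0.3 m and horizontal distance between cap and bottle below 0.04 m and angle between cap's own z axis and vertical below 0.35 rad and contact force between the fingers and cap above 1 N and contact force between cap and bottle below 0.1 N and linear speed of cap below 0.02 m/s and height (world z) of bottle below 0.008 m and angle between bottle's own z axis and vertical below 0.1 rad and distance of bottle from where it was at the start of the episode below 0.06 m); the arm keeps its last pose, push and grip.
It fails at once if the bottle is lifted off the worktop (height (world z) of bottle above 0.015 m).
It fails at once if the bottle is tipped by more than 20 degrees (angle between bottle's own z axis and vertical above 0.35 rad).
It fails at once if the glass is moved more than 30 mm (distance of tumbler from where it was at the start of the episode above 0.03 m).
It fails at once if the egg timer is moved more than 30 mm (distance of egg_timer from where it was at the start of the episode above 0.03 m).
It fails at once if the tin is moved more than 30 mm (distance of tin_18 from where it was at the start of the episode above 0.03 m).
It also fails if it takes over 35 s, if anything falls off the work surface, if the arm or the gripper's body presses on something with over 40 N, if the wrist force passes 120 N, or if a joint passes its speed limit or range.

## Working session

There is one attempt and no reset: what is moved stays moved. The work goes in short steps, Python scripts to look and compute and a tool call to move; the robot and the scene stay as the last step left them, time stands still between calls to the robot, and variables do not carry over. Pictures are saved under pics/ and viewed, about 8 in all and at most 12, crops included, and the job is handed in when it is done.

Besides the shell and the picture viewer there is one more tool, called after "Request:" in YAML: its name, and indented under it one key for each argument. move_arm: Moves the arm, as the interface text tells. Its arguments: {"type":"object","properties":{"moves":{"type":"array","items":{"type":"array","items":{"type":"number"}}},"grip_force":{"type":"number"}},"required":["moves"]}

```bash
mkdir -p pics; ls; python3 - <<'E'
from workcell import manip,cams
import cv2,numpy as np
o=manip.get_obs();print({k:np.round(v,3).tolist() for k,v in o.items()})
ims=[]
for n in("scene","side"):
    p=cams.camera_params(n);print(n,{k:np.round(v,4).tolist() for k,v in p.items()})
    im=cams.camera(n)[:,:,::-1].copy();cv2.imwrite(f"pics/{n}0.png",im)
    ims.append(cv2.resize(im,(480,300)))
cv2.imwrite("pics/both0.png",np.vstack(ims))
E
```

```text
pics
{'clock': 0.0, 'joint_pos': [1.277, 0.333, -0.065, 1.461, 0.022, 1.35, -0.089], 'joint_velocities': [-0.0, -0.001, 0.001, -0.001, -0.001, 0.001, -0.001], 'tau': [0.001, -62.544, 0.049, -39.159, 0.016, 0.01, 0.0], 'position': [0.167, -0.602, 0.231], 'ee_rot': [0.796, -0.605, -0.001, -0.0], 'ft_force': [-0.055, -0.76, 0.001], 'torque': [-0.041, 0.009, 0.002], 'grip_width': 0.999}
scene {'fx': 506.8188, 'fy': 506.8188, 'cx': 313.6319, 'cy': 200.9995, 'dist_coeffs': [0.0342, 0.0, 0.0, 0.0, 0.0], 'xyz': [0.0032, 1.119, 0.7587], 'rotation': [-0.1347, 0.5043, 0.8295, -0.1988]}
side {'fx': 404.2972, 'fy': 404.2972, 'cx': 318.3323, 'cy': 201.9374, 'dist_coeffs': [-0.0054, 0.0, 0.0, 0.0, 0.0], 'xyz': [0.4493, -0.782, 0.6507], 'rotation': [0.4857, -0.037, -0.0909, 0.8686]}
```

View pics/both0.png

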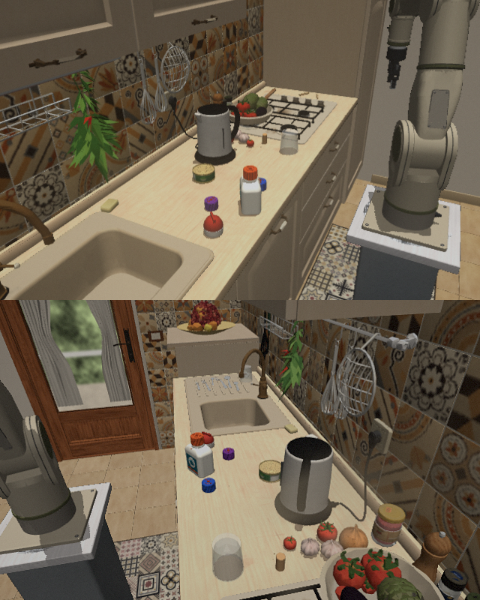

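The orange-capped bottle is at about (333,245) in the scene view and (265,205) in the side view. The other candidates are a purple cap at scene (281,271), a blue cap at scene (350,246) / side (278,247), and the red egg timer. I'll confirm with an enlarged crop and measure.

```bash
cat > h.py <<'E'
import numpy as np,cv2
from workcell import manip,cams
from scipy.spatial.transform import Rotation as R
def ray(p,uv):
    K=np.array([[p["fx"],0,p["cx"]],[0,p["fy"],p["cy"]],[0,0,1]])
    q=cv2.undistortPoints(np.array([[uv]],float),K,np.array(p["dist_coeffs"],float))[0,0]
    r=np.array(p["rotation"],float)
    M=R.from_quat(r).as_matrix() if r.size==4 else r
    d=M@[q[0],-q[1],-1]
    return np.array(p["xyz"]),d/np.linalg.norm(d)
def plane(p,uv,z):
    o,d=ray(p,uv);return o+d*(z-o[2])/d[2]
def cross(a,b):
    (o1,d1),(o2,d2)=a,b
    t=np.linalg.lstsq(np.c_[d1,-d2],o2-o1,rcond=None)[0]
    A,B=o1+t[0]*d1,o2+t[1]*d2
    return (A+B)/2,np.linalg.norm(A-B)
def orange(im):  # BGR
    h=cv2.cvtColor(im,cv2.COLOR_BGR2HSV)
    return cv2.inRange(h,(5,170,120),(16,255,255))
E
python3 - <<'E'
from h import *
out=[]
for n,(x,y) in dict(scene=(285,190),side=(225,150)).items():
    im=cv2.imread(f"pics/{n}0.png");p=cams.camera_params(n)
    c=im[y:y+120,x:x+100]
    h=cv2.cvtColor(c,cv2.COLOR_BGR2HSV)
    m=orange(c)
    k,l,s,cen=cv2.connectedComponentsWithStats(m)
    for i in range(1,k):
        if s[i,4]>15: print(n,s[i]+[x,y,0,0,0],cen[i]+[x,y],cv2.mean(h,(l==i).astype(np.uint8)*255)[:3], plane(p,cen[i]+[x,y],.135))
    big=cv2.resize(c,None,fx=4,fy=4,interpolation=cv2.INTER_CUBIC)
    out.append(big)
cv2.imwrite("pics/crop0.png",np.hstack(out))
E
```

```text
scene [325 221  18  19 210] [334.45238095 228.05238095] (7.647619047619048, 188.26666666666668, 167.0857142857143) [0.47054973 0.15285287 0.135     ]
side [254 177  18   9 121] [262.23140496 181.        ] (7.818181818181818, 201.01652892561984, 167.87603305785123) [0.47394345 0.17823482 0.135     ]
```

View pics/crop0.png

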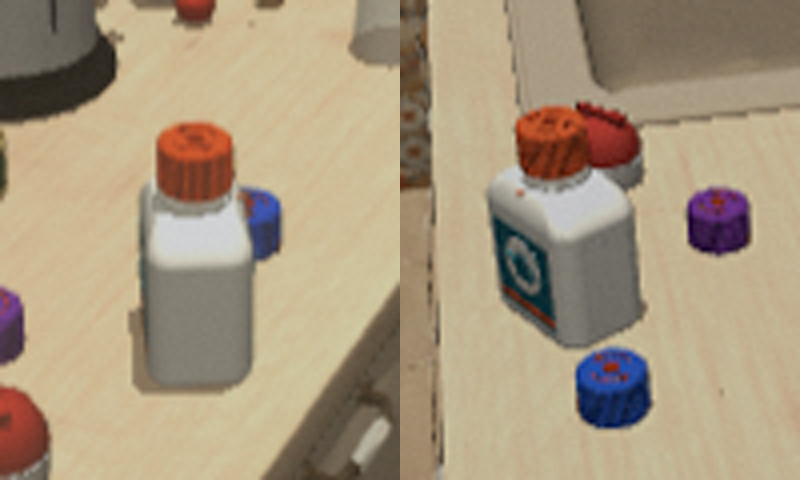

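Confirmed: the orange cap on the white bottle is the target, and the loose purple and blue caps are decoys. In full-image pixels its top centre is at about scene (333.7,224.6) and side (263,180.5). Next I'll triangulate it and plan the traverse.

```bash
cat >> h.py <<'E'
def totool(dw):
    o=manip.get_obs();return R.from_quat(o["ee_rot"]).inv().apply(dw)
E
python3 - <<'E'
from h import *
ps,pd=cams.camera_params("scene"),cams.camera_params("side")
a,b=(333.7,224.6),(263,180.5)
print("tri",cross(ray(ps,a),ray(pd,b)),plane(ps,a,.1485),plane(pd,b,.1485))
print("kettle base",plane(ps,(287,208),0),plane(pd,(404,282),0), "glass",plane(pd,(303,365),0),"timer",plane(ps,(284,313),0))
# bottle bottom edge corners: side near corner, right corner ; scene bottom edge
for p,uv in((pd,(268,236)),(pd,(284,227)),(pd,(250,227)),(ps,(322,284)),(ps,(347,284))):print("corner",plane(p,uv,0).round(3))
P=manip.get_obs()["position"]
for w in((.167,-.602,.33),(.40,-.30,.33),(.475,.165,.28)):
    print(w,totool(np.array(w)-P).round(3))
E
```

```text
tri (array([0.4733461 , 0.15607191, 0.14692666]), np.float64(0.004794152294792782)) [0.46926542 0.15958592 0.1485    ] [0.47547041 0.15534641 0.1485    ]
kettle base [ 0.76451696 -0.10608355  0.        ] [ 0.76236033 -0.13561911  0.        ] glass [ 4.98906833e-01 -3.03867123e-01  1.11022302e-16] timer [0.50838005 0.34317976 0.        ]
corner [0.471 0.114 0.   ]
corner [0.519 0.146 0.   ]
corner [0.426 0.168 0.   ]
corner [0.48  0.206 0.   ]
corner [0.424 0.179 0.   ]
(0.167, -0.602, 0.33) [-0.     0.    -0.099]
(0.4, -0.3, 0.33) [-0.229 -0.305 -0.099]
(0.475, 0.165, 0.28) [-0.657 -0.502 -0.049]
```

Request:
move_arm:
  moves:
    - [0, 0, 0, 0, 0, -0.05, 0.0854]
    - [0, 0, 0, 0, 0, -0.1, 0.0854]
    - [0, 0, -8, -0.229, -0.305, -0.1, 0.0854]
    - [0, 0, -16, -0.229, -0.305, -0.1, 0.0854]
    - [0, 0, -24, -0.229, -0.305, -0.1, 0.0854]
    - [0, 0, -32, -0.229, -0.305, -0.1, 0.0854]
    - [0, 0, -40, -0.229, -0.305, -0.1, 0.0854]
    - [0, 0, -43, -0.229, -0.305, -0.1, 0.0854]
    - [0, 0, -43, -0.229, -0.305, -0.1, 0.0854]
    - [0, 0, -43, -0.229, -0.305, -0.1, 0.0854]
  grip_force: 60

```text
clock: 1.1
position: [0.4018, -0.2963, 0.3314]
ee_rot: [0.963, -0.269, 0.0, -0.0]
ft_force: [0.6, 0.2, 0.1]
grip_width: 0.999
```

```bash
python3 - <<'E'
from h import *
o=manip.get_obs();print(o["clock"],o["position"],o["joint_pos"],R.from_quat(o["ee_rot"]).as_matrix()[:,0])
print(totool(np.array([.473,.158,.28])-o["position"]))
E
```

```text
1.1 [ 0.40179436 -0.29632054  0.33135086] [ 0.9455526   0.03979987 -0.41132643  1.59885492  0.01548771  1.50610608
 -0.01211531] [ 8.54798989e-01 -5.18959214e-01  1.51010107e-04]
[-0.17491508 -0.42528212  0.05151833]
```

Request:
move_arm:
  moves:
    - [0, 0, 0, -0.175, -0.425, 0, 0.0854]
    - [0, 0, 0, -0.175, -0.425, 0, 0.0854]
    - [0, 0, 0, -0.175, -0.425, 0, 0.0854]
    - [0, 0, 0, -0.175, -0.425, 0, 0.0854]
    - [0, 0, 0, -0.175, -0.425, 0, 0.0854]
    - [0, 0, 0, -0.175, -0.425, 0.05, 0.0854]
    - [0, 0, 0, -0.175, -0.425, 0.05, 0.0854]
    - [0, 0, 0, -0.175, -0.425, 0.05, 0.0854]
    - [0, 0, 0, -0.175, -0.425, 0.05, 0.0854]
    - [0, 0, 0, -0.175, -0.425, 0.05, 0.0854]

```text
clock: 2.1
position: [0.4713, 0.159, 0.2803]
ee_rot: [0.963, -0.268, -0.001, -0.001]
ft_force: [-0.7, -1.0, 0.4]
grip_width: 0.998
```

```bash
python3 - <<'E'
from h import *
o=manip.get_obs();print(o["clock"],o["position"],o["joint_pos"],R.from_quat(o["ee_rot"]).as_matrix()[:,0])
p=cams.camera_params("wrist");im=cams.camera("wrist")[:,:,::-1].copy();print(p)
m=orange(im);k,l,s,c=cv2.connectedComponentsWithStats(m)
for i in range(1,k):
    if s[i,4]>80: print(s[i],c[i],plane(p,c[i],.1485))
cv2.imwrite("pics/w1.png",im)
E
```

```text
2.1 [0.47129504 0.15896185 0.28029456] [ 0.48177635  0.1027507  -0.94370634  1.67299772  0.08218775  1.40903282
 -1.01617063] [ 0.8559225  -0.51710064 -0.00189635]
{'fx': 286.05398448610924, 'fy': 286.05398448610924, 'cx': 317.70718618434023, 'cy': 191.68832144924554, 'dist_coeffs': array([-0.04439069,  0.        ,  0.        ,  0.        ,  0.        ]), 'xyz': array([0.51202564, 0.22739322, 0.42248159]), 'rotation': array([-0.15220546,  0.04297425, -0.26499866,  0.95119   ])}
[ 299  159   42   42 1286] [319.50388802 178.90902022] [0.47362397 0.16097038 0.1485    ]
```

View pics/w1.png

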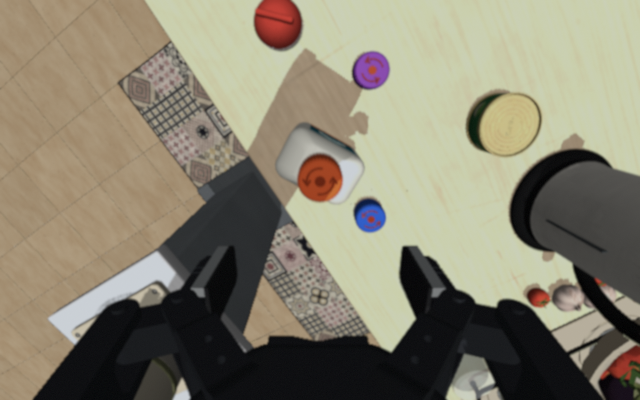

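The cap lies straight under the tool, at wrist pixel (320,179), which gives about (0.473,0.159) and agrees with the two-view result. I'll descend to just above the shoulders.

Request:
move_arm:
  moves:
    - [0, 0, 0, 0.0015, -0.001, 0.03, 0.0854]
    - [0, 0, 0, 0.0015, -0.001, 0.06, 0.0854]
    - [0, 0, 0, 0.0015, -0.001, 0.09, 0.0854]
    - [0, 0, 0, 0.0015, -0.001, 0.12, 0.0854]
    - [0, 0, 0, 0.0015, -0.001, 0.14, 0.0854]
    - [0, 0, 0, 0.0015, -0.001, 0.155, 0.0854]
    - [0, 0, 0, 0.0015, -0.001, 0.162, 0.0854]
    - [0, 0, 0, 0.0015, -0.001, 0.162, 0.0854]
    - [0, 0, 0, 0.0015, -0.001, 0.162, 0.0854]

```text
clock: 3.05
position: [0.4749, 0.154, 0.1201]
ee_rot: [0.962, -0.271, 0.001, -0.0]
ft_force: [0.1, -0.7, 0.5]
grip_width: 0.996
```

```bash
python3 - <<'E'
from h import *
o=manip.get_obs();print(o["clock"],o["position"],o["ft_force"],o["joint_pos"])
out=[]
for n,(x,y) in dict(scene=(270,150),side=(200,110)).items():
    im=cams.camera(n)[:,:,::-1]
    out.append(cv2.resize(im[y:y+150,x:x+130],None,fx=3,fy=3,interpolation=cv2.INTER_CUBIC))
cv2.imwrite("pics/c2.png",np.hstack(out))
E
```

```text
3.05 [0.47487567 0.15403521 0.12011857] [ 0.11902803 -0.73868865  0.49886676] [ 0.41319286  0.2696218  -0.9103864   1.88568493  0.23888563  1.09867801
 -1.13894738]
```

View pics/c2.png

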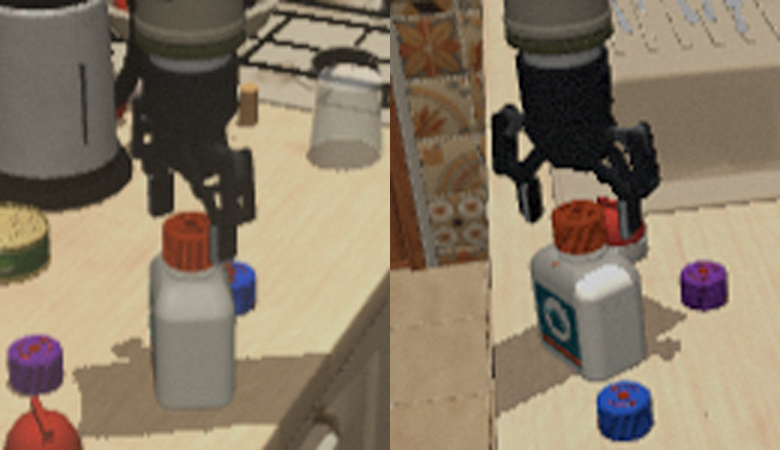

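```bash
python3 - <<'E'
from h import *
o=manip.get_obs();print(o["clock"],o["position"],o["joint_velocities"].round(3),R.from_quat(o["ee_rot"]).as_matrix().round(3))
print(totool(np.array([.473,.159,.117])-o["position"]))
E
```

```text
3.15 [0.47499242 0.15405892 0.12025074] [ 0.002 -0.001  0.     0.003  0.002 -0.002 -0.001] [[ 0.853 -0.522  0.002]
 [-0.522 -0.853  0.   ]
 [ 0.001 -0.001 -1.   ]]
[-0.0042843  -0.00316966  0.00324796]
```

The picture shows the open jaws either side of the orange cap, clear of the bottle. The tool has settled about 5 mm off, so I'll correct that, then close.

Request:
move_arm:
  moves:
    - [0, 0, 0, -0.004, -0.003, 0.002, 0.0854]
    - [0, 0, 0, -0.004, -0.003, 0.002, 0.0854]
    - [0, 0, 0, -0.004, -0.003, 0.002, 0.03]
    - [0, 0, 0, -0.004, -0.003, 0.002, 0.03]
    - [0, 0, 0, -0.004, -0.003, 0.002, 0.03]
    - [0, 0, 0, -0.004, -0.003, 0.002, 0.03]
    - [0, 0, 0, -0.004, -0.003, 0.002, 0.03]
    - [0, 0, 0, -0.004, -0.003, 0.002, 0.03]
  grip_force: 70

```text
clock: 3.95
position: [0.4728, 0.1585, 0.1176]
ee_rot: [0.962, -0.271, 0.0, -0.0]
ft_force: [-0.4, -0.8, 5.4]
grip_width: 0.523
```

```bash
python3 - <<'E'
from h import *
out=[]
for n,(x,y) in dict(scene=(270,150),side=(200,110)).items():
    im=cams.camera(n)[:,:,::-1]
    out.append(cv2.resize(im[y:y+150,x:x+130],None,fx=3,fy=3,interpolation=cv2.INTER_CUBIC))
cv2.imwrite("pics/c3.png",np.hstack(out))
o=manip.get_obs();print(o["clock"],o["position"],o["ft_force"],o["grip_width"]*.0854,o["joint_pos"])
E
```

```text
4.05 [0.47278171 0.15852527 0.11752573] [-0.18055761 -0.05320392  5.16462849] 0.04460365256950167 [ 0.40407872  0.27302902 -0.91184992  1.88913956  0.24264359  1.09438008
 -1.15196897]
```

View pics/c3.png

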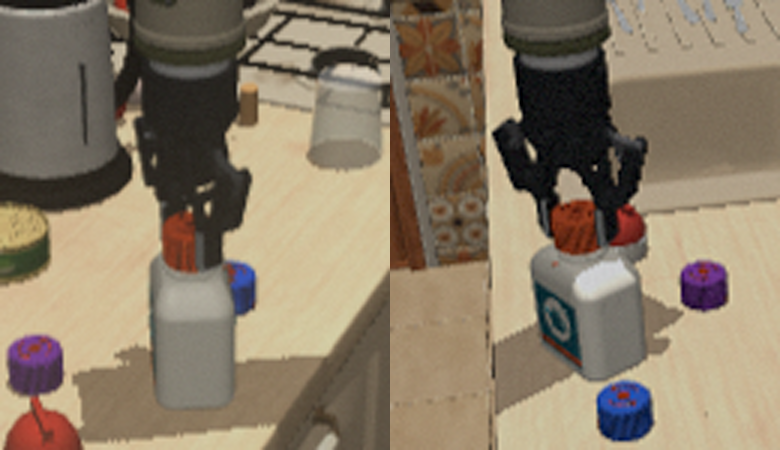

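The cap is gripped between both fingers and the bottle is still standing. Next I'll press down gradually.

Request:
move_arm:
  moves:
    - [0, 0, 0, 0, 0, 0.001, 0.03]
    - [0, 0, 0, 0, 0, 0.002, 0.03]
    - [0, 0, 0, 0, 0, 0.003, 0.03]
    - [0, 0, 0, 0, 0, 0.004, 0.03]
    - [0, 0, 0, 0, 0, 0.004, 0.03]
    - [0, 0, 0, 0, 0, 0.004, 0.03]

```text
clock: 4.65
position: [0.4729, 0.1586, 0.114]
ee_rot: [0.962, -0.271, 0.0, 0.0]
ft_force: [-3.3, -1.9, 11.8]
grip_width: 0.517
```

Request:
move_arm:
  moves:
    - [0, 0, 0, 0, 0, 0.001, 0.03]
    - [0, 0, 0, 0, 0, 0.001, 0.03]
    - [0, 0, -6, 0, 0, 0.001, 0.03]
    - [0, 0, -12, 0, 0, 0.001, 0.03]
    - [0, 0, -18, 0, 0, 0.001, 0.03]
    - [0, 0, -24, 0, 0, 0.001, 0.03]
    - [0, 0, -30, 0, 0, 0.001, 0.03]
    - [0, 0, -30, 0, 0, 0.001, 0.03]

```text
clock: 5.45
position: [0.4736, 0.1591, 0.1134]
ee_rot: [1.0, -0.011, 0.001, -0.0]
ft_force: [-1.6, -1.3, 13.1]
grip_width: 0.524
```

```bash
python3 - <<'E'
from h import *
out=[]
for n,(x,y) in dict(scene=(270,150),side=(200,110)).items():
    im=cams.camera(n)[:,:,::-1]
    out.append(cv2.resize(im[y:y+150,x:x+130],None,fx=3,fy=3,interpolation=cv2.INTER_CUBIC))
cv2.imwrite("pics/c4.png",np.hstack(out))
o=manip.get_obs();print(o["clock"],o["position"],o["ft_force"],o["torque"],o["grip_width"]*.0854,o["joint_pos"],R.from_quat(o["ee_rot"]).as_matrix()[:,0])
E
```

```text
5.55 [0.47357112 0.15909124 0.11343103] [-0.72834185 -1.39356029 13.09033629] [-0.13664725  0.18441167  0.09097213] 0.04437398194455391 [ 0.4711951   0.30844357 -0.99732858  1.88986047  0.2913373   1.09584204
 -0.66526641] [ 0.9996666  -0.02572085  0.0022651 ]
```

View pics/c4.png

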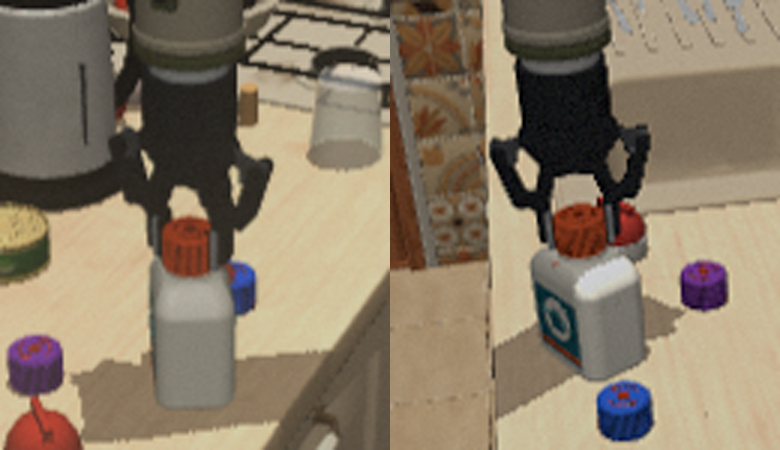

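The bottle has stayed put while the jaws turned about 30°, with 13 N held (about 4 mm pressed). I'll continue to about 90°.

Request:
move_arm:
  moves:
    - [0, 0, -7, 0, 0, 0, 0.03]
    - [0, 0, -14, 0, 0, 0, 0.03]
    - [0, 0, -21, 0, 0, 0, 0.03]
    - [0, 0, -28, 0, 0, 0, 0.03]
    - [0, 0, -35, 0, 0, 0, 0.03]
    - [0, 0, -42, 0, 0, 0, 0.03]
    - [0, 0, -49, 0, 0, 0, 0.03]
    - [0, 0, -56, 0, 0, 0, 0.03]
    - [0, 0, -60, 0, 0, 0, 0.03]
    - [0, 0, -60, 0, 0, 0, 0.03]

```text
clock: 6.55
position: [0.4735, 0.1591, 0.1134]
ee_rot: [0.872, 0.49, 0.001, 0.0]
ft_force: [-0.7, -1.3, 13.1]
grip_width: 0.521
```

```bash
python3 - <<'E'
from h import *
out=[]
for n,(x,y) in dict(scene=(270,150),side=(200,110)).items():
    im=cams.camera(n)[:,:,::-1]
    out.append(cv2.resize(im[y:y+150,x:x+130],None,fx=3,fy=3,interpolation=cv2.INTER_CUBIC))
cv2.imwrite("pics/c5.png",np.hstack(out))
o=manip.get_obs();print(o["clock"],o["position"],o["ft_force"],o["torque"],o["grip_width"]*.0854,o["joint_pos"],R.from_quat(o["ee_rot"]).as_matrix()[:,0])
E
```

```text
6.65 [0.47350641 0.15908033 0.11336964] [-1.05582288 -0.80267666 12.92973362] [-0.18957918  0.19829078  0.06607691] 0.044638725078769835 [ 0.61759209  0.40170313 -1.19636605  1.88505277  0.4135327   1.1347515
  0.2892846 ] [0.52218074 0.85283306 0.00174645]
```

View pics/c5.png

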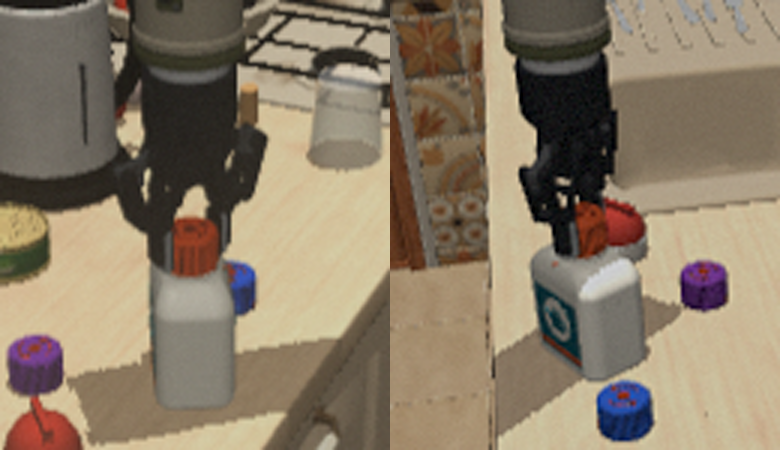

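The jaws have turned 90° with the bottle unmoved. I'll lift gently at first and watch the force.

Request:
move_arm:
  moves:
    - [0, 0, 0, 0, 0, -0.002, 0.03]
    - [0, 0, 0, 0, 0, -0.004, 0.03]
    - [0, 0, 0, 0, 0, -0.006, 0.03]
    - [0, 0, 0, 0, 0, -0.008, 0.03]
    - [0, 0, 0, 0, 0, -0.01, 0.03]
    - [0, 0, 0, 0, 0, -0.01, 0.03]

```text
clock: 7.25
position: [0.4723, 0.1584, 0.1222]
ee_rot: [0.872, 0.489, -0.0, 0.0]
ft_force: [-0.3, -0.2, -0.6]
grip_width: 0.524
```

Request:
move_arm:
  moves:
    - [0, 0, 0, 0, 0, -0.01, 0.03]
    - [0, 0, 0, 0, 0, -0.02, 0.03]
    - [0, 0, 0, 0, 0, -0.03, 0.03]
    - [0, 0, 0, 0, 0, -0.042, 0.03]
    - [0, 0, 0, 0, 0, -0.054, 0.03]
    - [0, 0, 0, 0, 0, -0.066, 0.03]
    - [0, 0, 0, 0, 0, -0.075, 0.03]
    - [0, 0, 0, 0, 0, -0.075, 0.03]
    - [0, 0, 0, 0, 0, -0.075, 0.03]
    - [0, 0, 0, 0, 0, -0.075, 0.03]

```text
clock: 8.25
position: [0.4723, 0.1583, 0.1968]
ee_rot: [0.872, 0.489, -0.0, -0.0]
ft_force: [-0.0, 0.3, -0.9]
grip_width: 0.523
```

```bash
python3 - <<'E'
from h import *
out=[]
for n,(x,y) in dict(scene=(270,150),side=(200,110)).items():
    im=cams.camera(n)[:,:,::-1]
    out.append(cv2.resize(im[y:y+150,x:x+130],None,fx=3,fy=3,interpolation=cv2.INTER_CUBIC))
cv2.imwrite("pics/c6.png",np.hstack(out))
o=manip.get_obs();print(o["clock"],o["position"],o["ft_force"],o["grip_width"]*.0854,o["joint_velocities"].round(3))
E
```

```text
8.35 [0.47225576 0.15843647 0.19681583] [ 0.61463774 -0.48706697 -0.0285546 ] 0.044655476782318834 [-0.001  0.001 -0.001 -0.002 -0.    -0.001  0.001]
```

View pics/c6.png

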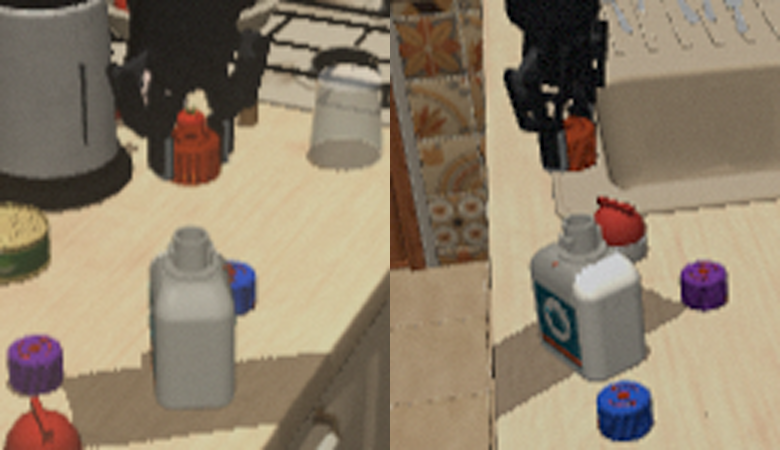

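The cap is held level at about scene (335,202), well clear of the open neck at about (333,229). The bottle stands where it was, so I'll hand in.

```bash
python3 -c "
from workcell import manip
print(manip.hand_in())"
```

```text
the job is handed in; nothing more can be done
None
```

The bottle is open, and I handed the job in at about 8.4 s with the cap held above the neck. The hand-in gave no verdict.

- **Press and turn:** I gripped the orange cap at 70 N and pressed it down about 4 mm (13 N). I kept it pressed while turning it about 90° anticlockwise.
- **Lift:** I then raised the cap straight up, to about 79 mm above where it sat closed by the arm's own readings. During the first lift the wrist force was only -0.6 N, about the cap's weight, so the bottle did not come along.
- **Last checks:** The final scene and side pictures show the cap level in the fingers above the open neck. The bottle is upright and has not visibly moved. The glass and the timer look undisturbed. The tin is only partly in view in the last picture, but nothing went near it. The arm was at rest.
- **What disagreed:** The first position estimates from the two cameras differed by about 5 mm, and the wrist view settled it. After the descent the tool stood about 5 mm off to one side, which I corrected before gripping.

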